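Pack the bottles and lock the carry case

TASK

Restock the open carry case: take out every empty white bottle and stand it upright on the mat, stand every amber bottle upright in the case, one to a cell, then swing the lid fully shut. Take the orange wing stud from its holder, line it up with the slot in the lid's tongue, push it fully in against the spring and give it a quarter turn so that it stays locked down when you let go. Leave the glasses case, the camera and the handpiece where they are.

Things in the scene. Friction and masses are not known exactly. Their poses are not given: they have to be found in the camera images.
- b1_mid (a point): Amber bottle with a red screw cap; 84 mm tall in all: body 46 mm across and 50 mm high, cap 28 mm across and 34 mm high on top of it; about 130 g, base-heavy. Point on its axis, half-way up (42 mm over its foot); z points to the cap. Stands on a 3 mm thick mat. Between 3 and 5 bottles are there; an absent one reads None. A bottle may be gripped by its cap.
- b2_mid (a point): Amber bottle with a blue screw cap; 84 mm tall in all: body 46 mm across and 50 mm high, cap 28 mm across and 34 mm high on top of it; about 130 g, base-heavy. Point on its axis, half-way up (42 mm over its foot); z points to the cap. Stands on a 3 mm thick mat. Between 3 and 5 bottles are there; an absent one reads None. A bottle may be gripped by its cap.
- b3_mid (a point): Amber bottle with a green screw cap; 84 mm tall in all: body 46 mm across and 50 mm high, cap 28 mm across and 34 mm high on top of it; about 130 g, base-heavy. Point on its axis, half-way up (42 mm over its foot); z points to the cap. Stands on a 3 mm thick mat. Between 3 and 5 bottles are there; an absent one reads None. A bottle may be gripped by its cap.
- b4_mid (a point): Amber bottle with a yellow screw cap; 84 mm tall in all: body 46 mm across and 50 mm high, cap 28 mm across and 34 mm high on top of it; about 130 g, base-heavy. Point on its axis, half-way up (42 mm over its foot); z points to the cap. Stands on a 3 mm thick mat. Between 3 and 5 bottles are there; an absent one reads None. A bottle may be gripped by its cap.
- b5_mid (a point): Amber bottle with a white screw cap; 84 mm tall in all: body 46 mm across and 50 mm high, cap 28 mm across and 34 mm high on top of it; about 130 g, base-heavy. Point on its axis, half-way up (42 mm over its foot); z points to the cap. Stands on a 3 mm thick mat. Between 3 and 5 bottles are there; an absent one reads None. A bottle may be gripped by its cap.
- e1_mid (a point): Empty bottle, white with a black cap, the same shape and size as the amber ones, about 80 g; starts standing in a cell of the case. Point on its axis half-way up (42 mm over its foot). One or two of the three are there; an absent one reads None.
- e2_mid (a point): Empty bottle, white with a black cap, the same shape and size as the amber ones, about 80 g; starts standing in a cell of the case. Point on its axis half-way up (42 mm over its foot). One or two of the three are there; an absent one reads None.
- e3_mid (a point): Empty bottle, white with a black cap, the same shape and size as the amber ones, about 80 g; starts standing in a cell of the case. Point on its axis half-way up (42 mm over its foot). One or two of the three are there; an absent one reads None.
- mat: Pale blue bench mat, fixed, 320 mm (x) by 270 mm (y), 3 mm thick; origin at the centre of its underside.
- case: Grey case fixed to the table, 72 mm deep (x), 302 mm wide (y), walls 50 mm high and 6 mm thick, floor 6 mm. Origin at the centre of its underside; its front faces -x. Five cells in a row along y, 60 by 55 mm, centres 58.8 mm apart, the middle one at y = 0; 4 mm dividers, tops 36 mm above the table. In front a lug 80 mm wide reaches to x = -116 mm; its top plate is level with the rim and 8 mm thick.
- slot (a point): Centre of the slot in the lug's plate, on its upper face, 50 mm above the table, at x = -80 mm in the case's frame; axes as the case. Slot 38 mm long along y, 14 mm wide along x. With the lid shut its 6 mm thick tongue lies on the lug, its own 40 by 16 mm slot right over this one.
- plunger (a joint): Travel (m) of the brass spring plunger under the slot, 0 at rest with its top 9 mm below point slot, grows downward. It pushes the stud up with 2 N at first and about 7 N when the stud is fully in (10 mm).
- lid (a joint): Angle of the blue lid, rad: 0 shut, 1.85 to 2.1 at the start (leaning back), 2.2 at most. Hinge along the case's y at x = +36 mm, 50 mm above the table; stiff: the lid stays where left, about 0.4 N m to swing. Shut, it is a hood 50 mm high over the case, with a tongue in front at rim height, 80 mm wide, 6 mm thick, at which it can be pushed.
- lid_edge (a point): Middle of the free edge of the lid's tongue, half-way through its thickness, 152 mm from the hinge; the slot of the tongue is 116 mm from the hinge. Axes as the lid: level with the case when shut, z is the lid's outer side.
- stud_wing (a point): Orange wing stud, 70 g: wing 44 mm long (x), 14 mm thick (y), 36 mm high, on a steel disc 60 mm across and 6 mm thick. Point in the middle of the wing, 24 mm above the disc's underside; z up. Fully in, the disc lies on the tongue, this point 30 mm over point slot. Turned a quarter either way and let go, it sits 2.5 mm higher, locked; unturned, the spring lifts it about 10 mm.
- stud_bar (a point): Centre of the stud's cross bar, 32 mm long and 9 mm thick, along x like the wing, 21 mm below the disc's underside at the end of a 9 mm stem. It passes the slots only with x along the case's y; fully in, it lies 2.5 mm below the lug's plate, free to turn.
- holder: Black round stud holder, fixed, 76 mm across and 35 mm high; the stud's disc rests on it, its bar hanging in a 40 mm hole. Origin at the centre of its underside.
- specs_case: Black glasses case, 160 by 65 by 45 mm; leave it alone. Origin at the centre of its underside.
- camera: Small blue camera standing upright, 100 by 35 by 60 mm; leave it alone. Origin at the centre of its underside.
- handpiece: Black and steel rotary handpiece lying down, 150 mm long, 22 mm thick; leave it alone. Origin near its middle, at the table.

How it is judged:
By the outcome, as a careful person would: the job done as asked, in the order asked, and still so for the second after the job is handed in, with the robot touching nothing.
Of e1, e2, e3 only 1 to 2 are there at a start; the rules pass over those that are not, and their reading is None.
Of b1, b2, b3, b4, b5 only 3 to 5 are there at a start; the rules pass over those that are not, and their reading is None.
At some moment in a run one of b1, b2, b3, b4, b5 may be knocked a few centimetres aside while the robot is not near it.
It also fails if it takes over 210 s, if anything falls off the work surface, if the arm or the gripper's body presses on something with over 40 N, if the wrist force passes 120 N, or if a joint passes its speed limit or range.

ROBOT

A 6-joint arm with a two-finger parallel gripper is mounted at the origin on the work surface. World frame = base frame: x ahead of the robot, y to its left, z up, the work surface at z = 0. Lengths are in m, angles in rad, forces in N, time in s.
With the tool pointing down it reaches from about 0.25 to 0.775 m from the base axis. Payload 4 kg.
Tool frame: the origin (TCP) lies at the centre of the arm's flange, where the gripper is bolted on; the fingertips stand 199 mm ahead of it and the grasp point (between the pads) lies 180 mm ahead of it; z points along the fingers, y is the line along which they close (so a half turn about z gives the same grasp; the last joint's range is limited). The gripper opens to 94 mm and grips with 3 to 60 N. Pads are 16 mm wide; open, the fingers measure 119 mm over their backs; the gripper's body (75 mm by 177 mm) begins 78 mm behind the grasp point.
Start: joints at [-1.402, 0.087, 1.371, -0, 1.684, -0.103], TCP at [0.148, -0.53, 0.405] pointing down, gripper open.
Joint ranges: [-3.1, 3.1], [-0.76, 2.03], [0.27, 2.55], [-1.08, 4.22], [0.17, 2.65], [-2.57, 2.57]. Speed limits (rad/s): [2.79, 2.79, 3.14, 3.14, 3.14, 3.14].

INTERFACE

Orientations are given as [roll, pitch, yaw] about the fixed x, y, z axes, in that order (R = Rz(yaw) Ry(pitch) Rx(roll)).
In Python, from bench import robot, eyes, models gives the robot as it stands.
- The arm moves only by the tool step_arm, never from a script. Its argument "commands" is a list that holds one entry, the list of rows, each a list of 7 numbers: the shift along the tool's x, y, z in mm, then the turn, a rotation vector about the tool's x, y, z in rad, then the finger opening in mm, from 0 to 94. In form: [[[tx, ty, tz, wx, wy, wz, gripper], ...]]. A call has 1 to 20 rows; each row shifts and turns the commanded pose from where the row before left it, along the tool's axes as they then stand; what a row does not reach is not made up. A row lasts 1/8 s, in which the tool goes at most 62.5 mm and 10.7 degrees, less where a joint would pass 70% of its speed; a pose out of reach is approached as far as the arm can. A call is refused whole if a number of a shift passes 62.5 or a number of a turn 0.188, either way. A call with a gripper value outside its range is refused whole. The fingers move at their own pace and stop on an object; the grip force is fixed at half the most. Time passes only in rows, so rows that do not move let the fingers close. It gives the time, the measured TCP pose, the force, the opening and the grip force at its end, in the units of the state.
- robot.get_obs(): the state, without advancing time (a new reading comes with each control period).
- eyes.snapshot(name): name is "scene" or "side" or "wrist"; returns a dict with "color" (384x512x3 uint8, red, green, blue), "camera_matrix" (3x3 intrinsics, pixels), "eye" and "rotation" of the camera in the world; the wrist camera has in their place "tool_from_camera" (4x4, takes a point from camera to tool coordinates, whose origin is the TCP and whose axes are the flange's). Camera axes: x right, y up, looking along -z (the intrinsics and any distortion apply to the point x, -y, -z); pixel columns grow to the right and rows downward; lengths in m; the calibration is good to about 2 mm. A picture is of the moment at which its call begins: read the wrist's pose just before it. There is no depth.
- robot.close_job(): hands the job in; it is judged then, once.
Trained networks look in a picture, given as the dict that the camera call returned (one of the last four; its "shot" number tells which), for a name from the list of things; names that differ only in an ending like _2 or _b are one class to them, and where a whole thing is asked for, a point or a joint stands for the part that bears it (a point fixed in the world has none). Each returns a list of dicts, best first, with "confidence" (0 to 1); they miss things now and then, are a little off and sometimes report something else, mostly with a low value. They report only what shows in the picture. A call takes as long as a camera call.
- models.masks_of(picture, query): "mask" (384x512 bool, what is visible of it) and "xy" ([column, row] in pixels, amid what is visible of it).
- models.tip_of(picture, query): "xy" ([column, row] in pixels: a listed point, or the origin of a listed thing).
The state is a dict: "time": time; "joint_positions": joint angles; "qvel": joint speeds; "joint_torque": joint torques, N m; "tool_pos": TCP position; "ee_rot": TCP orientation; "wrist_force": force on the tool from outside, world axes, zero at the start; "wrist_torque": the same for the moment, N m; "width": finger opening in m; "finger_force": force on a finger pad.
Only numpy, scipy, OpenCV 4.12 (cv2) and the standard library are available. Lean on these libraries where they do the work, as an engineer would, in place of code of your own. Each camera call takes 0.05 s, during which the arm holds its last target. There are 200 camera calls.

## Working session

There is one attempt and no reset: what is moved stays moved. The work goes in short steps, Python scripts to look and compute and a tool call to move; the robot and the scene stay as the last step left them, time stands still between calls to the robot, and variables do not carry over. Pictures are saved under pics/ and viewed, at most 18 in all, crops included, and the job is handed in when it is done.

Besides the shell and the picture viewer there is one more tool, called after "Request:" as name([rows], argument=value, ...), one row to a line, values as JSON. step_arm: Moves the arm, as the interface text tells. Its arguments: {"type":"object","properties":{"commands":{"type":"array"}},"required":["commands"]}

```bash
ls; mkdir -p pics
cat > h.py <<'E'
import numpy as np, cv2
from scipy.spatial.transform import Rotation as R
from bench import robot, eyes, models
def save(p,n): cv2.imwrite(f'pics/{n}.png',p['color'][:,:,::-1])
def cam(p,obs=None):
    K=np.array(p['camera_matrix'])
    if 'eye' in p: return K,np.array(p['eye']),np.array(p['rotation'])
    T=np.array(p['tool_from_camera']); o=obs
    Rt=R.from_euler('xyz',o['ee_rot']).as_matrix()
    return K,Rt@T[:3,3]+np.array(o['tool_pos']),Rt@T[:3,:3]
def ray(p,xy,obs=None):
    K,e,Rm=cam(p,obs)
    d=np.linalg.inv(K)@np.array([xy[0],xy[1],1.]); d=np.array([d[0],-d[1],-d[2]])
    return e,Rm@d
def at_z(p,xy,z,obs=None):
    e,d=ray(p,xy,obs); return e+d*(z-e[2])/d[2]
def tri(rs):
    A=np.zeros((3,3));b=np.zeros(3)
    for e,d in rs:
        d=d/np.linalg.norm(d);P=np.eye(3)-np.outer(d,d);A+=P;b+=P@e
    return np.linalg.solve(A,b)
def proj(p,X,obs=None):
    K,e,Rm=cam(p,obs); c=Rm.T@(np.array(X)-e); q=K@np.array([c[0],-c[1],-c[2]]); return q[:2]/q[2]
E
python3 - <<'E'
from h import *
np.set_printoptions(precision=4,suppress=True)
o=robot.get_obs(); print(o)
P={n:eyes.snapshot(n) for n in('scene','side','wrist')}
for n,p in P.items():
    save(p,n+'0'); print(n,{k:v for k,v in p.items() if k!='color'})
for q in ['b1_mid','b2_mid','b3_mid','b4_mid','b5_mid','e1_mid','e2_mid','e3_mid','slot','lid_edge','stud_wing','stud_bar','case','mat','holder']:
    for n in('scene','side'):
        try: print(q,n,[(np.round(d['xy'],1).tolist(),round(d['confidence'],2)) for d in models.tip_of(P[n],q)[:3]])
        except Exception as ex: print(q,n,ex)
E
cd pics; python3 -c "
import cv2,numpy as np
a=cv2.imread('scene0.png');b=cv2.imread('side0.png');c=cv2.imread('wrist0.png')
cv2.imwrite('w0s.png',np.hstack([cv2.resize(b,(400,300)),cv2.resize(c,(400,300))]))
cv2.imwrite('sc.png',cv2.resize(a,(800,600)))"
```

```text
pics
{'time': 0.0, 'joint_positions': array([-1.4021,  0.088 ,  1.3722, -0.    ,  1.6836, -0.1031]), 'qvel': array([0.0005, 0.    , 0.001 , 0.0006, 0.0001, 0.0003]), 'joint_torque': array([  0.0007, -34.0172, -30.2425,   0.0719,   0.0329,  -0.0002]), 'tool_pos': array([ 0.1476, -0.5297,  0.4035]), 'ee_rot': array([-3.1394, -0.0002,  0.2718]), 'wrist_force': array([-0.6095, -0.5437, -0.5303]), 'wrist_torque': array([-0.0134,  0.0293,  0.0272]), 'finger_force': 0.0, 'width': 0.09400934756834255}
scene {'camera_matrix': array([[454.7803,   0.    , 258.1857],
       [  0.    , 454.7803, 194.491 ],
       [  0.    ,   0.    ,   1.    ]]), 'eye': array([ 1.0911, -0.9314,  0.8557]), 'rotation': array([ 0.9335, -0.0143,  0.5693]), 'shot': 1}
side {'camera_matrix': array([[434.4328,   0.    , 262.4125],
       [  0.    , 434.4328, 191.0638],
       [  0.    ,   0.    ,   1.    ]]), 'eye': array([ 0.2833, -0.8228,  0.6484]), 'rotation': array([ 0.9793, -0.0206, -0.2676]), 'shot': 2}
wrist {'camera_matrix': array([[300.6244,   0.    , 257.1367],
       [  0.    , 300.6244, 191.4771],
       [  
[... 1030 characters left out ...]
0.88)]
lid_edge scene [([286.4, 184.6], 0.59), ([313.5, 147.3], 0.56)]
lid_edge side [([335.2, 162.8], 0.74)]
stud_wing scene [([159.8, 266.3], 0.69), ([270.2, 152.7], 0.27), ([286.8, 186.7], 0.16)]
stud_wing side [([296.0, 333.5], 0.88), ([291.7, 231.6], 0.53), ([290.1, 348.0], 0.49)]
stud_bar scene [([160.6, 276.7], 0.57)]
stud_bar side [([293.1, 351.5], 0.72)]
case scene [([260.6, 226.2], 0.87)]
case side [([291.0, 233.3], 0.72)]
mat scene [([299.2, 162.0], 0.79)]
mat side [([224.8, 160.4], 0.87), ([257.7, 218.4], 0.54), ([202.5, 157.4], 0.25)]
holder scene [([156.5, 282.4], 0.95), ([159.8, 272.9], 0.62), ([287.3, 183.1], 0.31)]
holder side [([289.9, 354.7], 0.76), ([243.3, 157.3], 0.49)]
```

View pics/sc.png

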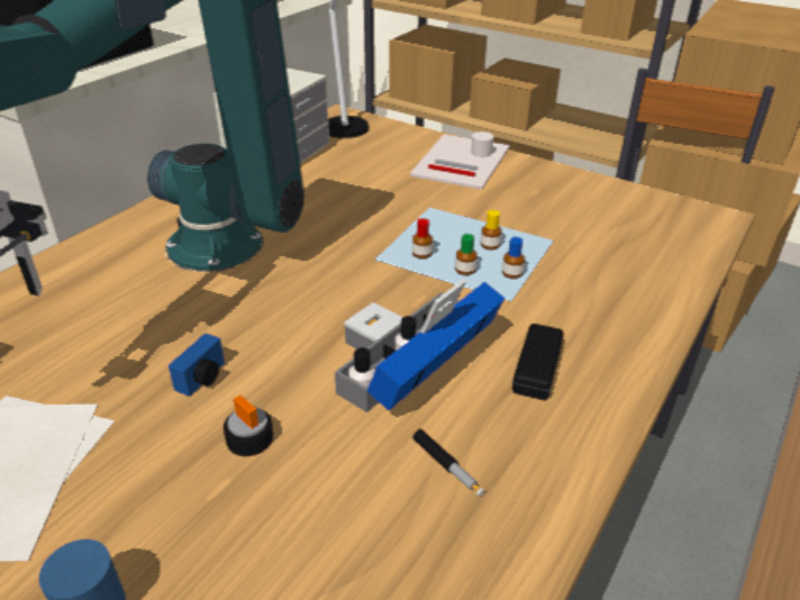

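View pics/w0s.png

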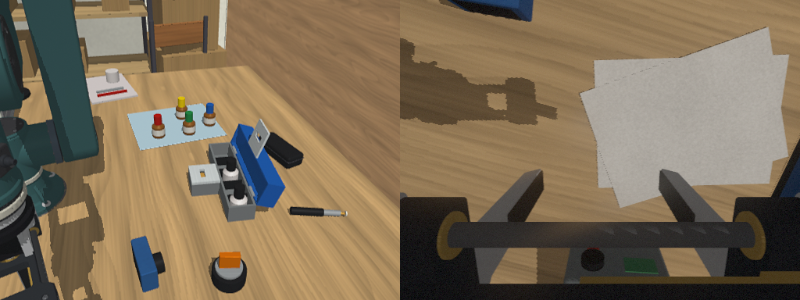

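```bash
sed -i "s/np.array(p\['rotation'\])/R.from_euler('xyz',p['rotation']).as_matrix()/" h.py
python3 - <<'E'
from h import *
np.set_printoptions(precision=4,suppress=True)
S=eyes.snapshot('scene');D=eyes.snapshot('side')
pts={'b1':((271.4,149.7),(203.2,159.1),.045),'b2':((329.1,164.9),(265.9,145.3),.045),'b3':((297.5,161.4),(238.2,158.6),.045),'b4':((317.1,148.8),(232.1,134.7),.045),
'eA':((260.1,217.3),(295.8,220),.048),'eB':((231.2,238.3),(306,256),.048),'slot':((238,204.6),(257.2,218.5),.05),'lid_edge':((286.4,184.6),(335.2,162.8),None),
'wing':((159.8,266.3),(296,333.5),.059),'bar':((160.6,276.7),(293.1,351.5),.014),'case':((260.6,226.2),(291,233.3),0),'mat':((299.2,162),(224.8,160.4),0),'holder':((156.5,282.4),(289.9,354.7),0)}
for k,(a,b,z) in pts.items():
    t=tri([ray(S,a),ray(D,b)])
    print(k,t, 'err',proj(S,t)-a,proj(D,t)-b, '' if z is None else (at_z(S,a,z)[:2],at_z(D,b,z)[:2]))
d=D['color'][170:290,210:400];import cv2
cv2.imwrite('pics/dcrop.png',cv2.resize(d[:,:,::-1],None,fx=4,fy=4,interpolation=cv2.INTER_CUBIC))
E
```

```text
b1 [0.414  0.2313 0.049 ] err [-0.1321  0.7897] [-0.2651 -0.9552] (array([0.4083, 0.2419]), array([0.4148, 0.2329]))
b2 [0.6106 0.2813 0.0371] err [ 0.1262 -0.7272] [0.2184 0.7967] (array([0.6168, 0.2653]), array([0.6071, 0.2719]))
b3 [0.5144 0.2361 0.0347] err [-0.1416  0.7647] [-0.2372 -0.8854] (array([0.5197, 0.2259]), array([0.5101, 0.2134]))
b4 [0.5262 0.3615 0.0373] err [ 0.2814 -2.0772] [0.685 2.311] (array([0.5371, 0.3361]), array([0.5244, 0.3624]))
eA [ 0.5746 -0.0931  0.0471] err [-0.0375  0.1297] [-0.0439 -0.1613] (array([ 0.575 , -0.0935]), array([ 0.574 , -0.0948]))
eB [ 0.5569 -0.2083  0.045 ] err [-0.1602  0.4507] [-0.1643 -0.6008] (array([ 0.5582, -0.2093]), array([ 0.5552, -0.2132]))
slot [ 0.4895 -0.0768  0.0499] err [ 0.324  -1.2217] [0.4344 1.5733] (array([ 0.4921, -0.0822]), array([ 0.49  , -0.0711]))
lid_edge [ 0.652  -0.0956  0.1894] err [-0.1554  0.6943] [-0.2153 -0.8229] 
wing [ 0.4728 -0.3899  0.0498] err [ 0.0559 -0.1105] [0.0472 0.1809] (array([ 0.48  , -0.3965]), array([ 0.4699, -0.3962]))
bar [ 0.4691 -0.3915  0.0092] err [-0.4248  0.7879] [-0.3255 -1.3122] (array([ 0.4717, -0.3919]), array([ 0.4674, -0.3973]))
case [ 0.5693 -0.0815  0.0018] err [-0.189   0.6099] [-0.2035 -0.7613] (array([ 0.5672, -0.0771]), array([ 0.5697, -0.0822]))
mat [ 0.4884  0.3033 -0.0087] err [ 0.0221 -0.1253] [0.0402 0.144 ] (array([0.4948, 0.2901]), array([0.4858, 0.2892]))
holder [ 0.4637 -0.3975 -0.0004] err [ 0.8522 -1.6071] [0.6937 2.6651] (array([ 0.466, -0.403]), array([ 0.4641, -0.3925]))
```

View pics/dcrop.png

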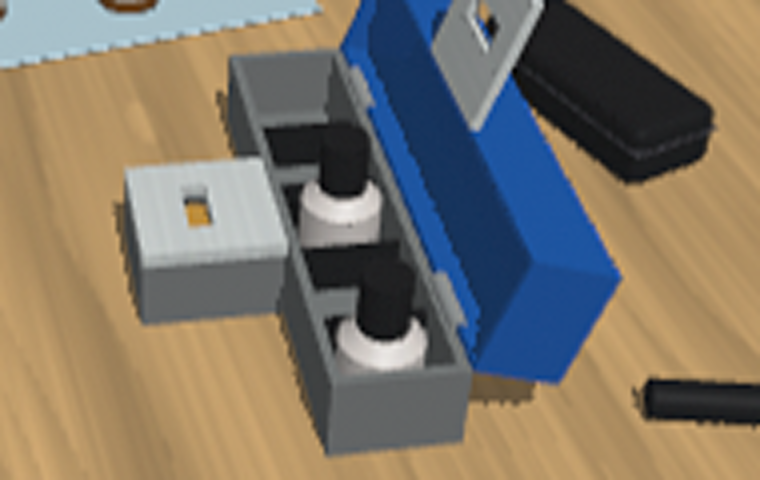

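The scene shows four ambers (red, green, yellow and blue caps) on the mat, two empties in the case (middle cell and the -y end cell), and the stud at lower left. In the side crop, the slot is at about (257,218) of the full image. Next I'll move over the case for a closer wrist look.

Request:
step_arm([
  [[0,0,0,0,0,0.134,94],[0,0,0,0,0,0.134,94],[0,0,0,0,0,0.134,94],[26.5,-41.3,-4,0,0,0,94],[26.5,-41.3,-4,0,0,0,94],[26.5,-41.3,-4,0,0,0,94],[26.5,-41.3,-4,0,0,0,94],[26.5,-41.3,-4,0,0,0,94],[26.5,-41.3,-4,0,0,0,94],[26.5,-41.3,-4,0,0,0,94],[26.5,-41.3,-4,0,0,0,94],[26.5,-41.3,-4,0,0,0,94],[26.5,-41.3,-4,0,0,0,94],[26.5,-41.3,-4,0,0,0,94],[26.5,-41.3,-4,0,0,0,94],[0,0,0,0,0,0,94],[0,0,0,0,0,0,94]],
])

```text
time: 3.88
tool_pos: [0.5271, -0.0799, 0.4525]
ee_rot: [3.141, 0.001, -0.13]
wrist_force: [0.2, 0.4, -0.2]
width: 0.094
finger_force: 0.0
```

```bash
cat >> h.py <<'E'
np.set_printoptions(precision=4,suppress=True)
def go(x,y,z,yaw=None):
    "print the tool-axis shift (mm) that takes the grasp point to x,y,z, after the yaw turn (tool straight down)"
    o=robot.get_obs(); Rt=R.from_euler('xyz',o['ee_rot']).as_matrix()
    c=np.arctan2(Rt[1,0],Rt[0,0]); yaw=c if yaw is None else yaw
    dw=(c-yaw+np.pi)%(2*np.pi)-np.pi
    Rf=R.from_euler('xyz',[np.pi,0,yaw]).as_matrix()
    d=Rf.T@(np.array([x,y,z+.18])-o['tool_pos'])*1e3
    tilt=Rt.T@np.cross(Rt[:,2],[0,0,-1])
    print('turn wz %.3f shift %s rows>=%d tilt fix %s'%(dw,np.round(d,1),np.ceil(np.linalg.norm(d)/60),tilt.round(4)))
E
python3 - <<'E'
from h import *
o=robot.get_obs(); print(o['time'],o['tool_pos'],o['ee_rot'],o['joint_positions'])
p=eyes.snapshot('wrist'); save(p,'w1')
for q,z in [('slot',.05),('e2_mid',.048),('case',0),('lid_edge',.19),('stud_wing',.059),('holder',.0),('b1_mid',.045),('b3_mid',.045)]:
    for d in models.tip_of(p,q)[:2]: print(q,d['xy'],round(d['confidence'],2),at_z(p,d['xy'],z,o))
E
```

```text
3.875 [ 0.5271 -0.0799  0.4525] [ 3.1409  0.0007 -0.1301] [-0.2566  0.0454  1.3211 -0.0008  1.7757  1.4441]
e2_mid [260.0, 134.4] 0.92 [ 0.5744 -0.0894  0.048 ]
case [258.3, 136.3] 0.89 [ 0.5693 -0.0868  0.    ]
lid_edge [258.0, 26.7] 0.62 [ 0.6596 -0.0975  0.19  ]
stud_wing [507.0, 188.8] 0.76 [ 0.4666 -0.3935  0.059 ]
holder [473.2, 175.9] 0.61 [ 0.4721 -0.3912  0.    ]
b3_mid [36.3, 203.7] 0.93 [0.5222 0.2196 0.045 ]
b3_mid [352.9, 136.2] 0.59 [ 0.5568 -0.2061  0.045 ]
```

View pics/w1.png

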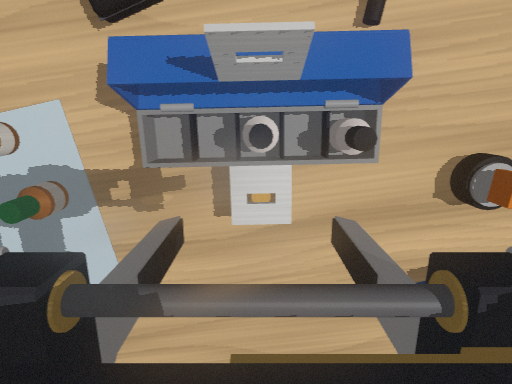

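Wrist view: the case row is almost square to the tool. Empty caps are at (260,136) and (361,139), the slot at (261,198), and the front rim corners at (145,166) and (379,163).

Run:
```python
from h import *
o=robot.get_obs(); p=eyes.snapshot('wrist')
g=cv2.cvtColor(p['color'],cv2.COLOR_RGB2GRAY)
for n,xy,z in [('FL',(145,166),.05),('FR',(379,163),.05),('slot',(261,198),.05),('capA',(260,136),.09),('capB',(361,139),.09),('lugL',(231.5,225),.05),('lugR',(292,223.5),.05)]:
    print(n,at_z(p,xy,z,o))
FL=at_z(p,(145,166),.05,o);FR=at_z(p,(379,163),.05,o);v=FL-FR
print(np.linalg.norm(v[:2]),'yaw',np.arctan2(-v[0],v[1]))
```

```text
FL [0.5544 0.0621 0.05  ]
FR [ 0.5193 -0.236   0.05  ]
slot [ 0.4928 -0.0803  0.05  ]
capA [ 0.5753 -0.0892  0.09  ]
capB [ 0.5573 -0.2015  0.09  ]
lugL [ 0.4606 -0.036   0.05  ]
lugR [ 0.4521 -0.1172  0.05  ]
0.30016274040923574 yaw -0.11729128063934663
```

Run:
```python
from h import *
go(.5745,-.0895,.14,-.118); go(.5745,-.0895,.081,-.118)
```

```text
turn wz -0.013 shift [ 48.2   3.8 132.8] rows>=3 tilt fix [ 0.0001 -0.0002  0.    ]
turn wz -0.013 shift [ 48.2   3.8 191.8] rows>=4 tilt fix [ 0.0001 -0.0002  0.    ]
```

Request:
step_arm([
  [[16,1.3,44,0,0,-0.013,50],[16,1.3,44,0,0,0,50],[16.2,1.2,44.8,0,0,0,50],[0,0,0,0,0,0,50],[0,0,30,0,0,0,50],[0,0,29,0,0,0,50],[0,0,0,0,0,0,50],[0,0,0,0,0,0,20],[0,0,0,0,0,0,20],[0,0,0,0,0,0,20],[0,0,0,0,0,0,20]],
])

```text
time: 5.75
tool_pos: [0.5752, -0.0895, 0.2629]
ee_rot: [3.141, -0.003, -0.117]
wrist_force: [-1.0, -0.4, 5.3]
width: 0.0276
finger_force: 30.0
```

Request:
step_arm([
  [[0,0,-30,0,0,0,20],[0,0,-40,0,0,0,20],[0,0,-40,0,0,0,20],[-20,-47,0,0,0,0,20],[-20,-47,0,0,0,0,20],[-20,-47,0,0,0,0,20],[-20,-47,0,0,0,0,20],[-20,-47,0,0,0,0,20],[-20,-47,0,0,0,0,20],[-20,-47,0,0,0,0,20],[0,0,0,0,0,0,20],[0,0,0,0,0,0,20]],
])

```text
time: 7.25
tool_pos: [0.4741, 0.2536, 0.3704]
ee_rot: [3.14, 0.001, -0.117]
wrist_force: [0.5, -0.2, -0.9]
width: 0.0273
finger_force: 30.0
```

Run:
```python
from h import *
S=eyes.snapshot('scene')
o=robot.get_obs(); p=eyes.snapshot('wrist'); save(p,'w2')
for xy in [(241,165),(276.5,133.8),(353,154),(328.3,190)]: print('corner',at_z(S,xy,.003)[:2])
for q in ['b1_mid','b2_mid','b3_mid','b4_mid']:
    for d in models.tip_of(p,q)[:2]: print(q,np.round(d['xy'],1),round(d['confidence'],2),at_z(p,d['xy'],.045,o)[:2])
go(.445,.35,.19)
```

```text
corner [0.339  0.1564]
corner [0.3276 0.4151]
corner [0.6326 0.4415]
corner [0.6545 0.1906]
b2_mid [221.1  40.8] 0.59 [0.6157 0.2704]
b3_mid [285.4 136.2] 0.84 [0.5217 0.2192]
b4_mid [162.  151.8] 0.95 [0.5208 0.3448]
turn wz 0.000 shift [-40.9 -93.    0.8] rows>=2 tilt fix [ 0.0002 -0.      0.    ]
```

View pics/w2.png

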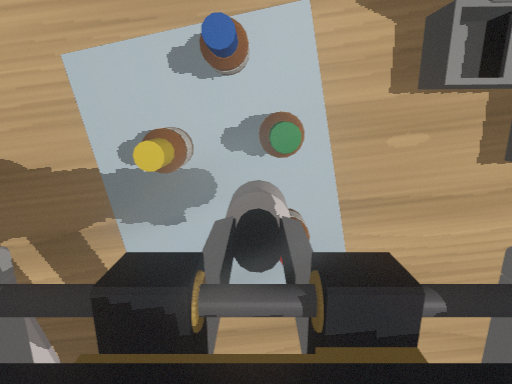

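The wrist view shows yellow at (151,156), blue (220,35), green (285,137), with red partly hidden by the held empty at (258,240). The mat area toward (0.44, 0.355) is free.

Request:
step_arm([
  [[-23,-48.7,0,0,0,0,20],[-23,-48.7,0,0,0,0,20],[0,0,0,0,0,0,20],[0,0,45,0,0,0,20],[0,0,45,0,0,0,20],[0,0,12,0,0,0,20],[0,0,5,0,0,0,20],[0,0,3,0,0,0,20],[0,0,0,0,0,0,20],[0,0,0,0,0,0,20]],
])

```text
time: 8.8
tool_pos: [0.4401, 0.3561, 0.2621]
ee_rot: [-3.14, -0.002, -0.117]
wrist_force: [0.5, 0.3, -0.2]
width: 0.0273
finger_force: 30.0
```

Request:
step_arm([
  [[0,0,2,0,0,0,20],[0,0,0,0,0,0,20],[0,0,0,0,0,0,50],[0,0,0,0,0,0,50],[0,0,0,0,0,0,50],[0,0,-40,0,0,0,50],[0,0,-60,0,0,0,50],[0,0,-20,0,0,0,50],[18.3,54.1,0,0,0,0,50],[18.3,54.1,0,0,0,0,50],[18.3,54.1,0,0,0,0,50],[18.3,54.1,0,0,0,0,50],[18.3,54.1,0,0,0,0,50],[18.3,54.1,0,0,0,0,50],[18.3,54.1,0,0,0,0,50],[18.3,54.1,0,0,0,0,50],[18.3,54.1,0,0,0,0,50],[18.3,54.1,0,0,0,0,50],[0,0,0,0,0,0,50],[0,0,0,0,0,0,50]],
])

```text
time: 11.3
tool_pos: [0.5582, -0.2027, 0.3784]
ee_rot: [-3.141, 0.001, -0.118]
wrist_force: [0.0, 0.4, 0.5]
width: 0.0499
finger_force: 0.0
```

Run:
```python
from h import *
D=eyes.snapshot('side'); 
o=robot.get_obs(); p=eyes.snapshot('wrist'); 
a=cv2.resize(D['color'][100:240,150:340],(400,300));b=cv2.resize(p['color'],(400,300)); cv2.imwrite('pics/c3.png',np.hstack([a,b])[:,:,::-1])
for d in models.tip_of(p,'e2_mid')[:2]: print(d['xy'],round(d['confidence'],2),at_z(p,d['xy'],.048,o)[:2])
go(.5578,-.2035,.082)
```

```text
[443.8, 248.4] 0.54 [ 0.462  -0.3997]
turn wz 0.000 shift [ -0.2   2.2 117.1] rows>=2 tilt fix [-0.0002 -0.0002  0.    ]
```

View pics/c3.png

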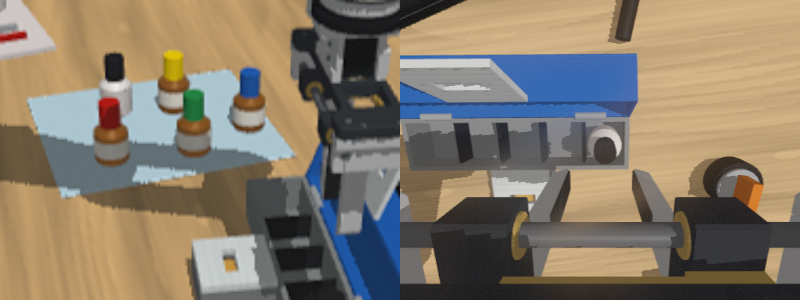

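Run:
```python
from h import *
o=robot.get_obs(); p=eyes.snapshot('wrist')
c=p['color'][150:230,230:300].astype(int); m=(c.max(2)<55)
n,l,s,ce=cv2.connectedComponentsWithStats(m.astype(np.uint8))
for i in range(1,n):
    if s[i,4]>60: print(s[i],ce[i]+[230,150],at_z(p,ce[i]+[230,150],.08,o)[:2])
```

Request:
step_arm([
  [[0.5,4.5,40,0,0,0,50],[0,0,40,0,0,0,50],[0,0,28,0,0,0,50],[0,0,9,0,0,0,50],[0,0,0,0,0,0,50],[0,0,0,0,0,0,20],[0,0,0,0,0,0,20],[0,0,0,0,0,0,20],[0,0,0,0,0,0,20],[0,0,-20,0,0,0,20],[0,0,-50,0,0,0,20],[0,0,-50,0,0,0,20],[0,0,0,0,0,0,20]],
])

```text
time: 13.12
tool_pos: [0.5588, -0.2076, 0.3875]
ee_rot: [3.138, -0.01, -0.117]
wrist_force: [0.4, -0.8, -0.9]
width: 0.0272
finger_force: 29.9
```

Run:
```python
from h import *
go(.366,.345,.19)
```

```text
turn wz 0.000 shift [-256.1 -526.2   17.5] rows>=10 tilt fix [ 0.0036 -0.01   -0.    ]
```

Request:
step_arm([
  [[-23.3,-47.8,0,0,0,0,20],[-23.3,-47.8,0,0,0,0,20],[-23.3,-47.8,0,0,0,0,20],[-23.3,-47.8,0,0,0,0,20],[-23.3,-47.8,0,0,0,0,20],[-23.3,-47.8,0,0,0,0,20],[-23.3,-47.8,0,0,0,0,20],[-23.3,-47.8,0,0,0,0,20],[-23.3,-47.8,0,0,0,0,20],[-23.3,-47.8,0,0,0,0,20],[-23.3,-47.8,0,0,0,0,20],[0,0,0,0,0,0,20],[0,0,45,0,0,0,20],[0,0,45,0,0,0,20],[0,0,20,0,0,0,20],[0,0,8,0,0,0,20],[0,0,0,0,0,0,20],[0,0,0,0,0,0,20]],
])

```text
time: 15.38
tool_pos: [0.3658, 0.3448, 0.2651]
ee_rot: [-3.14, -0.002, -0.118]
wrist_force: [0.2, 0.4, -0.9]
width: 0.0275
finger_force: 29.9
```

Request:
step_arm([
  [[0,0,3,0,0,0,20],[0,0,2,0,0,0,20],[0,0,1,0,0,0,20],[0,0,0,0,0,0,20],[0,0,0,0,0,0,50],[0,0,0,0,0,0,50],[0,0,0,0,0,0,50],[0,0,-40,0,0,0,50],[0,0,-60,0,0,0,50],[18.7,33,-23,0,0,0,50],[18.7,33,-23,0,0,0,50],[18.7,33,-24,0,0,0,50],[0,0,0,0,0,0,50],[0,0,0,0,0,0,50]],
])

```text
time: 17.12
tool_pos: [0.4092, 0.2402, 0.427]
ee_rot: [3.141, 0.001, -0.117]
wrist_force: [-0.2, -0.2, -0.4]
width: 0.0501
finger_force: 0.0
```

Run:
```python
from h import *
o=robot.get_obs(); p=eyes.snapshot('wrist'); save(p,'w4')
for q in ['b1_mid','b2_mid','b3_mid','b4_mid','e1_mid']:
    for d in models.tip_of(p,q)[:2]: print(q,np.round(d['xy'],1),round(d['confidence'],2),at_z(p,d['xy'],.045,o)[:2])
hsv=cv2.cvtColor(p['color'],cv2.COLOR_RGB2HSV)
for n,lo,hi in [('red',(0,180,80),(4,255,255)),('green',(50,120,40),(80,255,255)),('blue',(105,180,60),(125,255,255)),('yel',(22,150,100),(32,255,255))]:
    m=cv2.inRange(hsv,lo,hi); k,l,s,c=cv2.connectedComponentsWithStats(m)
    for i in range(1,k):
        if s[i,4]>150: print(n,s[i],c[i],at_z(p,c[i],.075,o)[:2])
go(.414,.232,.08)
```

```text
b1_mid [266.9 168.9] 0.81 [0.4157 0.2281]
b2_mid [263.7  74.1] 0.49 [0.5238 0.2199]
b3_mid [262.3  77.7] 0.63 [0.5202 0.2219]
b4_mid [155.2  91. ] 0.73 [0.5202 0.3453]
red [ 26 317  18  15 154] [ 35.0714 323.4675] [0.2566 0.5444]
green [249  55  25  29 480] [260.3813  69.3292] [0.5251 0.2238]
yel [130  72  36  29 796] [147.0829  86.6508] [0.522  0.3435]
turn wz 0.000 shift [  5.9   8.  167.1] rows>=3 tilt fix [ 0.0007  0.0013 -0.    ]
```

View pics/w4.png

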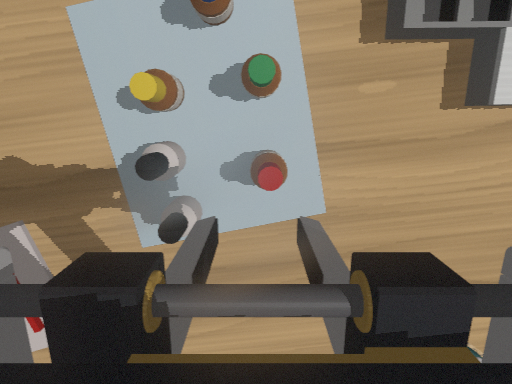

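Wrist view: all ambers stand in place, with red at (269,172), green (262,72), yellow (147,87) and blue at the top. Both empties are standing on the mat. Now I'll grasp red.

Request:
step_arm([
  [[3.9,5.1,50,0,0,0,50],[3.9,5.1,55,0,0,0,50],[0,0,45,0,0,0,50],[0,0,18,0,0,0,50],[0,0,0,0,0,0,50],[0,0,0,0,0,0,20],[0,0,0,0,0,0,20],[0,0,0,0,0,0,20],[0,0,0,0,0,0,20],[0,0,-30,0,0,0,20],[0,0,-50,0,0,0,20],[0,0,-25,0,0,0,20],[32.1,30.2,0,0,0,0,20],[32.1,30.2,0,0,0,0,20],[32.1,30.2,0,0,0,0,20],[32.1,30.2,0,0,0,0,20],[32.1,30.2,0,0,0,0,20],[32.1,30.2,0,0,0,0,20],[0,0,0,0,0,0,20],[0,0,0,0,0,0,20]],
])

```text
time: 19.92
tool_pos: [0.5858, 0.0267, 0.364]
ee_rot: [-3.141, 0.002, -0.117]
wrist_force: [0.2, 0.4, -0.2]
width: 0.027
finger_force: 30.0
```

Run:
```python
from h import *
o=robot.get_obs(); p=eyes.snapshot('wrist'); save(p,'w5')
go(.586,.0266,.082)
# predicted pixels of the case rim & cells
C=np.array([.5722,-.0902,.05]);y=np.array([.1177,.993,0]);x=np.array([.993,-.1177,0])
for n,a,b in [('FL',-36,151),('BL',36,151),('in div',-30,89.2),('cell2',0,117.6)]: print(n,proj(p,C+a/1e3*x+b/1e3*y,o))
```

```text
turn wz 0.000 shift [  0.5   0.5 102.4] rows>=2 tilt fix [-0.0005  0.0013  0.    ]
FL [225.5192 221.4835]
BL [223.7382 151.6421]
in div [285.4823 216.0732]
cell2 [257.9214 187.6337]
```

View pics/w5.png

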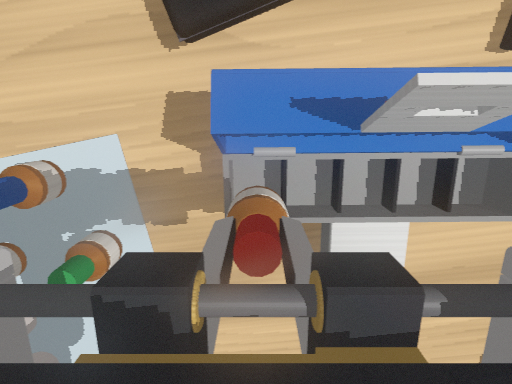

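The predicted case corners match the image within about 2 px, and the red bottle hangs centred over the end cell.

Request:
step_arm([
  [[0,0,40,0,0,0,20],[0,0,35,0,0,0,20],[0,0,18,0,0,0,20],[0,0,6,0,0,0,20],[0,0,2,0,0,0,20],[0,0,0,0,0,0,20],[0,0,0,0,0,0,20]],
])

```text
time: 20.85
tool_pos: [0.5864, 0.0264, 0.2651]
ee_rot: [-3.142, -0.002, -0.117]
wrist_force: [-1.2, 0.4, -0.8]
width: 0.0277
finger_force: 30.0
```

Request:
step_arm([
  [[0,0,2,0,0,0,20],[0,0,1,0,0,0,20],[0,0,0,0,0,0,20],[0,0,0,0,0,0,20]],
])

```text
time: 21.35
tool_pos: [0.5863, 0.0264, 0.264]
ee_rot: [-3.142, -0.003, -0.117]
wrist_force: [-2.4, -0.1, 7.3]
width: 0.0273
finger_force: 30.0
```

Request:
step_arm([
  [[0,0,0,0,0,0,50],[0,0,0,0,0,0,50],[0,0,0,0,0,0,50],[0,0,-40,0,0,0,50],[0,0,-60,0,0,0,50],[-22,-46.6,-5,0,0,0,50],[-22,-46.6,0,0,0,0,50],[-22,-46.6,0,0,0,0,50],[-22,-46.6,0,0,0,0,50],[0,0,0,0,0,0,50],[0,0,0,0,0,0,50]],
])

```text
time: 22.72
tool_pos: [0.5205, 0.2217, 0.3656]
ee_rot: [3.141, 0.0, -0.117]
wrist_force: [-0.3, -1.1, 0.1]
width: 0.0499
finger_force: 0.0
```

```bash
cat >> h.py <<'E'
def caps(q,rng):
    o=robot.get_obs(); p=eyes.snapshot('wrist'); h=cv2.cvtColor(p['color'],cv2.COLOR_RGB2HSV)
    t=models.tip_of(p,q)
    for d in t[:2]: print(q,np.round(d['xy'],1),round(d['confidence'],2),at_z(p,d['xy'],.045,o)[:2])
    k,l,s,c=cv2.connectedComponentsWithStats(cv2.inRange(h,*rng))
    for i in range(1,k):
        if s[i,4]>200: print(s[i],c[i].round(1),at_z(p,c[i],.08,o)[:2])
    if t: go(*at_z(p,t[0]['xy'],.045,o)[:2],.078)
    return p
E
python3 - <<'E'
from h import *
caps('b3_mid',((50,120,40),(80,255,255)))
E
```

```text
b3_mid [254.8 186.1] 0.94 [0.5218 0.2242]
[244 188  26  21 294] [258.3 199.7] [0.5168 0.2213]
turn wz 0.000 shift [  0.5  -3.5 107.7] rows>=2 tilt fix [ 0.0007  0.     -0.    ]
```

Request:
step_arm([
  [[0,-1,45,0,0,0,50],[0,0,45,0,0,0,50],[0,0,17,0,0,0,50],[0,0,0,0,0,0,50],[0,0,0,0,0,0,20],[0,0,0,0,0,0,20],[0,0,0,0,0,0,20],[0,0,0,0,0,0,20],[0,0,-30,0,0,0,20],[0,0,-50,0,0,0,20],[0,0,-25,0,0,0,20],[17.6,49.4,0,0,0,0,20],[17.6,49.4,0,0,0,0,20],[17.6,49.4,0,0,0,0,20],[17.6,49.4,0,0,0,0,20],[17.6,49.4,0,0,0,0,20],[0,0,0,0,0,0,20],[0,0,0,0,0,0,20],[0,0,0,0,0,0,20]],
])

```text
time: 25.2
tool_pos: [0.5788, -0.0315, 0.3637]
ee_rot: [-3.141, 0.001, -0.115]
wrist_force: [-0.4, 0.0, -0.6]
width: 0.0277
finger_force: 30.0
```

Run:
```python
from h import *
go(.579,-.0318,.081)
```

```text
turn wz 0.000 shift [  0.2   0.3 102.7] rows>=2 tilt fix [-0.0004  0.0006 -0.    ]
```

Request:
step_arm([
  [[0,0,40,0,0,0,20],[0,0,35,0,0,0,20],[0,0,18,0,0,0,20],[0,0,6,0,0,0,20],[0,0,3,0,0,0,20],[0,0,1.5,0,0,0,20],[0,0,0,0,0,0,20],[0,0,0,0,0,0,20]],
])

```text
time: 26.2
tool_pos: [0.5793, -0.0324, 0.2637]
ee_rot: [-3.141, -0.003, -0.117]
wrist_force: [-3.0, 1.0, 5.5]
width: 0.0274
finger_force: 30.0
```

Request:
step_arm([
  [[0,0,0,0,0,0,50],[0,0,0,0,0,0,50],[0,0,0,0,0,0,50],[0,0,-40,0,0,0,50],[0,0,-60,0,0,0,50],[-14.6,-52.5,-5,0,0,0,50],[-14.6,-52.5,0,0,0,0,50],[-14.6,-52.5,0,0,0,0,50],[-14.6,-52.5,0,0,0,0,50],[-14.6,-52.5,0,0,0,0,50],[-14.6,-52.5,0,0,0,0,50],[-14.6,-52.5,0,0,0,0,50],[0,0,0,0,0,0,50],[0,0,0,0,0,0,50]],
])

```text
time: 27.95
tool_pos: [0.5206, 0.344, 0.365]
ee_rot: [3.14, 0.0, -0.117]
wrist_force: [-1.0, -0.8, -0.0]
width: 0.05
finger_force: 0.0
```

Run:
```python
from h import *
caps('b4_mid',((22,150,100),(32,255,255)))
```

```text
b4_mid [257.1 186.9] 0.56 [0.5209 0.3441]
[243 182  30  29 639] [257.9 196.7] [0.5198 0.3436]
turn wz 0.000 shift [ -0.2  -1.2 107.3] rows>=2 tilt fix [ 0.0006 -0.0002  0.    ]
```

Request:
step_arm([
  [[0,0,45,0,0,0,50],[0,0,45,0,0,0,50],[0,0,17,0,0,0,50],[0,0,0,0,0,0,50],[0,0,0,0,0,0,20],[0,0,0,0,0,0,20],[0,0,0,0,0,0,20],[0,0,-30,0,0,0,20],[0,0,-50,0,0,0,20],[0,0,-25,0,0,0,20],[12.8,53.1,0,0,0,0,20],[12.8,53.1,0,0,0,0,20],[12.8,53.1,0,0,0,0,20],[12.8,53.1,0,0,0,0,20],[12.8,53.1,0,0,0,0,20],[12.8,53.1,0,0,0,0,20],[12.8,53.1,0,0,0,0,20],[12.8,53.1,0,0,0,0,20],[0,0,0,0,0,0,20],[0,0,0,0,0,0,20]],
])

```text
time: 30.55
tool_pos: [0.5725, -0.0894, 0.3633]
ee_rot: [-3.141, 0.0, -0.117]
wrist_force: [0.5, 0.1, -1.1]
width: 0.0267
finger_force: 29.9
```

Run:
```python
from h import *
go(.5722,-.0902,.081)
```

```text
turn wz 0.000 shift [ -0.2   0.8 102.3] rows>=2 tilt fix [-0.0008  0.0003 -0.    ]
```

Request:
step_arm([
  [[0,1,40,0,0,0,20],[0,0,35,0,0,0,20],[0,0,18,0,0,0,20],[0,0,6,0,0,0,20],[0,0,3,0,0,0,20],[0,0,1.5,0,0,0,20],[0,0,0,0,0,0,20],[0,0,0,0,0,0,20]],
])

```text
time: 31.55
tool_pos: [0.5727, -0.0904, 0.2632]
ee_rot: [-3.141, -0.003, -0.117]
wrist_force: [-3.0, -0.0, 4.8]
width: 0.0278
finger_force: 30.0
```

Request:
step_arm([
  [[0,0,0,0,0,0,50],[0,0,0,0,0,0,50],[0,0,0,0,0,0,50],[0,0,-40,0,0,0,50],[0,0,-60,0,0,0,50],[0,-52,-5,0,0,0,50],[0,-52,0,0,0,0,50],[0,-52,0,0,0,0,50],[0,-52,0,0,0,0,50],[0,-52,0,0,0,0,50],[0,-52,0,0,0,0,50],[0,-52,0,0,0,0,50],[0,0,0,0,0,0,50],[0,0,0,0,0,0,50]],
])

```text
time: 33.3
tool_pos: [0.6151, 0.2706, 0.3644]
ee_rot: [3.14, 0.0, -0.117]
wrist_force: [0.1, -0.7, 0.9]
width: 0.0501
finger_force: 0.0
```

Run:
```python
from h import *
caps('b2_mid',((105,150,60),(125,255,255)))
```

```text
b2_mid [305.  170.1] 0.73 [0.627  0.2208]
[ 471  105   41   50 1568] [492.7 132.8] [0.6475 0.0622]
[298 167  30  30 649] [312.8 181.6] [0.6225 0.2196]
turn wz 0.000 shift [ 17.6  47.  106.9] rows>=2 tilt fix [ 0.0006 -0.0001  0.    ]
```

Blue was knocked about 5 cm aside, to roughly (0.625, 0.220). I'll adjust for that.

Request:
step_arm([
  [[15.7,47.2,0,0,0,0,50],[0,0,45,0,0,0,50],[0,0,45,0,0,0,50],[0,0,16,0,0,0,50],[0,0,0,0,0,0,50],[0,0,0,0,0,0,20],[0,0,0,0,0,0,20],[0,0,0,0,0,0,20],[0,0,-40,0,0,0,20],[0,0,-62,0,0,0,20],[-2,46.7,0,0,0,0,20],[-2,46.7,0,0,0,0,20],[-2,46.7,0,0,0,0,20],[-2,46.7,0,0,0,0,20],[-2,46.7,0,0,0,0,20],[-2,46.7,0,0,0,0,20],[-2,46.7,0,0,0,0,20],[-2,46.7,0,0,0,0,20],[0,0,0,0,0,0,20],[0,0,0,0,0,0,20]],
])

```text
time: 35.9
tool_pos: [0.5655, -0.1467, 0.3609]
ee_rot: [-3.141, -0.0, -0.117]
wrist_force: [-0.6, 0.4, -1.4]
width: 0.0271
finger_force: 29.9
```

Run:
```python
from h import *
go(.5653,-.1486,.081); p=eyes.snapshot('wrist'); save(p,'w6')
```

```text
turn wz 0.000 shift [ 0.   1.9 99.9] rows>=2 tilt fix [-0.0008 -0.0001 -0.    ]
```

View pics/w6.png

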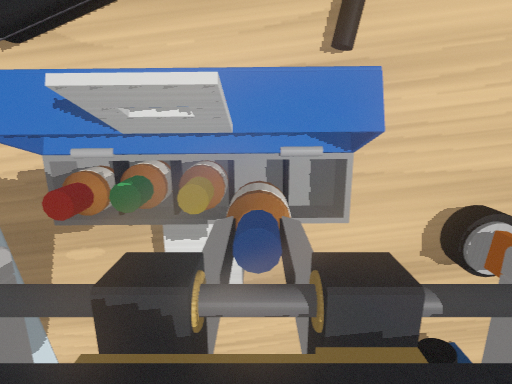

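Blue hangs over cell -1, and the red, green and yellow bottles stand in their cells. Now I'll place blue and retreat.

Request:
step_arm([
  [[0,2,40,0,0,0,20],[0,0,35,0,0,0,20],[0,0,16,0,0,0,20],[0,0,6,0,0,0,20],[0,0,3,0,0,0,20],[0,0,1.5,0,0,0,20],[0,0,0,0,0,0,20],[0,0,0,0,0,0,20]],
])

```text
time: 36.95
tool_pos: [0.5655, -0.1486, 0.2637]
ee_rot: [3.141, -0.003, -0.117]
wrist_force: [-5.9, 2.6, 8.8]
width: 0.0274
finger_force: 30.0
```

Request:
step_arm([
  [[0,0,0,0,0,0,50],[0,0,0,0,0,0,50],[0,0,0,0,0,0,50],[0,0,-40,0,0,0,50],[0,0,-60,0,0,0,50],[0,0,-60,0,0,0,0],[-30,-30,-20,0,0,0,0],[-30,-25,-20,0,0,0,0],[0,0,0,0,0,0,0],[0,0,0,0,0,0,0]],
])

```text
time: 38.2
tool_pos: [0.5123, -0.0876, 0.4588]
ee_rot: [3.141, 0.0, -0.117]
wrist_force: [-0.3, -0.3, -0.4]
width: 0.0033
finger_force: 0.0
```

Run:
```python
from h import *
o=robot.get_obs(); p=eyes.snapshot('wrist'); save(p,'w7')
for d in models.tip_of(p,'lid_edge')[:2]: print(d['xy'],d['confidence'],at_z(p,d['xy'],.193,o))
go(.7151,-.1071,.05+.019+.2); go(.7151,-.1071,.165+.019)
S=eyes.snapshot('scene')
for q in ['b1_mid','b2_mid','b3_mid','b4_mid','e1_mid']:
  for d in models.tip_of(p,q)[:1]: print(q,d['confidence'],at_z(p,d['xy'],.048,o))
```

```text
[244.3, 9.2] 0.87 [ 0.6587 -0.0948  0.193 ]
turn wz 0.000 shift [203.3  -4.9   8.8] rows>=4 tilt fix [-0.      0.0024 -0.    ]
turn wz 0.000 shift [203.3  -4.9  93.8] rows>=4 tilt fix [-0.      0.0024 -0.    ]
b1_mid 0.84 [0.5843 0.0277 0.048 ]
b2_mid 0.86 [ 0.5645 -0.146   0.048 ]
b3_mid 0.91 [ 0.5797 -0.0315  0.048 ]
b4_mid 0.96 [ 0.5743 -0.0926  0.048 ]
```

View pics/w7.png

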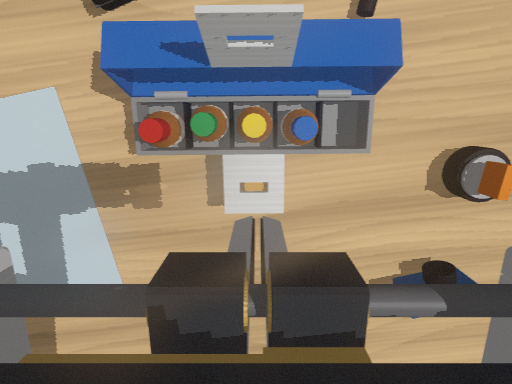

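All four ambers stand upright in their cells: caps at (155,130), (204,124), (254,125) and (304,127). Next I'll go behind the lid.

Request:
step_arm([
  [[51,-1.2,0,0,0,0,0],[51,-1.2,0,0,0,0,0],[51,-1.2,0,0,0,0,0],[50.3,-1.3,0,0,0,0,0],[0,0,0,0,0,0,0],[0,0,45,0,0,0,0],[0,0,49,0,0,0,0],[0,0,0,0,0,0,0],[0,0,0,0,0,0,0]],
])

```text
time: 39.72
tool_pos: [0.7143, -0.1063, 0.3685]
ee_rot: [3.141, -0.004, -0.117]
wrist_force: [0.8, 0.0, 1.1]
width: 0.0004
finger_force: 0.0
```

Run:
```python
from h import *
go(.7151,-.1071,.184)
```

```text
turn wz 0.000 shift [0.9 0.7 4.5] rows>=1 tilt fix [ 0.0005 -0.0038 -0.    ]
```

Request:
step_arm([
  [[-13.5,0,-2.5,0,0,0,0],[-13.5,0,-2.5,0,0,0,0],[-13.5,0,-3,0,0,0,0],[-13.5,0,-3,0,0,0,0],[-13.5,0,-4,0,0,0,0],[-13.5,0,-4,0,0,0,0],[-13,0,-4,0,0,0,0],[0,0,0,0,0,0,0]],
])

```text
time: 40.72
tool_pos: [0.6199, -0.0951, 0.3882]
ee_rot: [-3.141, 0.003, -0.117]
wrist_force: [0.5, -0.2, -0.6]
width: 0.0004
finger_force: 0.1
```

Run:
```python
from h import *
o=robot.get_obs(); H=np.array([.6079,-.0944]);x=np.array([.993,-.1177])
print('centre x_rel',(o['tool_pos'][:2]-H)@x,'tip z',o['tool_pos'][2]-.199)
D=eyes.snapshot('side'); cv2.imwrite('pics/s8.png',cv2.resize(D['color'][120:280,200:400,::-1],(750,600)))
# corner path for K(theta), r=.138,n=.005 ; tool centre = K + .008 x
pr=None
for th in np.arange(1.571,-.01,-.1122):
    k=np.array([-.138*np.cos(th)+.005*np.sin(th)+.008,.05+.138*np.sin(th)+.005*np.cos(th)])
    print(round(th,3),(k*1e3).round(1),'' if pr is None else ((k-pr)*1e3).round(1)); pr=k
```

```text
centre x_rel 0.012020587437301881 tip z 0.18923342657433911
1.571 [ 13. 188.] 
1.459 [ -2.5 187.7] [-15.5  -0.3]
1.347 [-17.8 185.7] [-15.4  -2. ]
1.234 [-32.8 181.9] [-15.   -3.7]
1.122 [-47.3 176.5] [-14.5  -5.4]
1.01 [-61.2 169.5] [-13.8  -7. ]
0.898 [-74.1 161. ] [-12.9  -8.5]
0.786 [-86.  151.1] [-11.9  -9.9]
0.673 [-96.8 140. ] [-10.7 -11.2]
0.561 [-106.2  127.7] [ -9.4 -12.3]
0.449 [-114.2  114.4] [ -8.  -13.3]
0.337 [-120.6  100.3] [ -6.4 -14.1]
0.225 [-125.4   85.6] [ -4.8 -14.7]
0.112 [-128.6   70.4] [ -3.1 -15.2]
0.0 [-130.   55.] [ -1.4 -15.4]
```

View pics/s8.png

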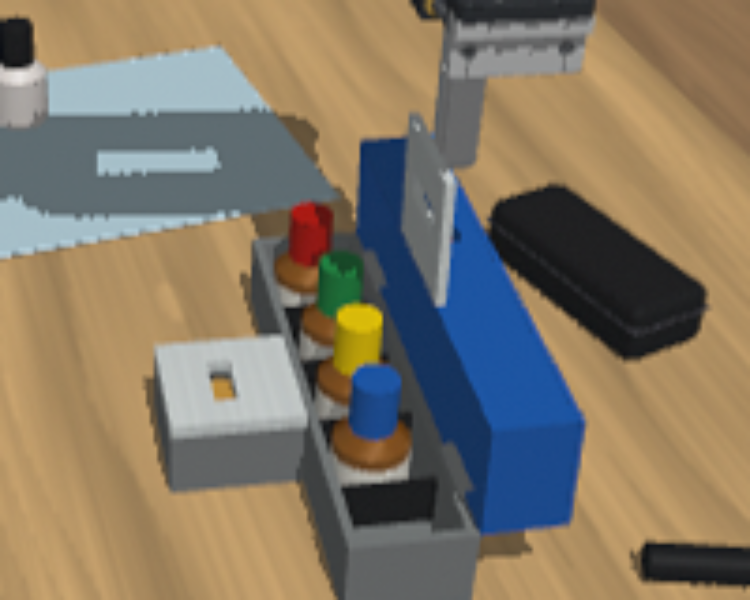

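The lid is upright and the finger sits behind its tongue. I'll follow the arc down.

Request:
step_arm([
  [[-15.5,0,0.5,0,0,0,0],[-15.4,0,2,0,0,0,0],[-15,0,3.7,0,0,0,0],[-14.5,0,5.4,0,0,0,0],[-13.8,0,7,0,0,0,0],[-12.9,0,8.5,0,0,0,0],[-11.9,0,9.9,0,0,0,0],[-10.7,0,11.2,0,0,0,0],[-9.4,0,12.3,0,0,0,0],[-8,0,13.3,0,0,0,0],[-6.4,0,14.1,0,0,0,0],[-4.8,0,14.7,0,0,0,0],[0,0,0,0,0,0,0]],
])

```text
time: 42.4
tool_pos: [0.4828, -0.0787, 0.2834]
ee_rot: [-3.14, 0.006, -0.117]
wrist_force: [-0.6, 0.0, -0.0]
width: 0.0006
finger_force: 0.0
```

Request:
step_arm([
  [[-3.1,0,15,0,0,0,0],[-1.4,0,13,0,0,0,0],[0,0,3,0,0,0,0],[0,0,0,0,0,0,0],[0,0,0,0,0,0,0]],
])

```text
time: 43.02
tool_pos: [0.4793, -0.0784, 0.2554]
ee_rot: [-3.141, 0.001, -0.117]
wrist_force: [-2.1, 1.9, 7.4]
width: 0.0003
finger_force: 3.8
```

Run:
```python
from h import *
D=eyes.snapshot('side'); cv2.imwrite('pics/s9.png',cv2.resize(D['color'][120:280,200:400,::-1],(750,600)))
```

```text
(no output)
```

View pics/s9.png

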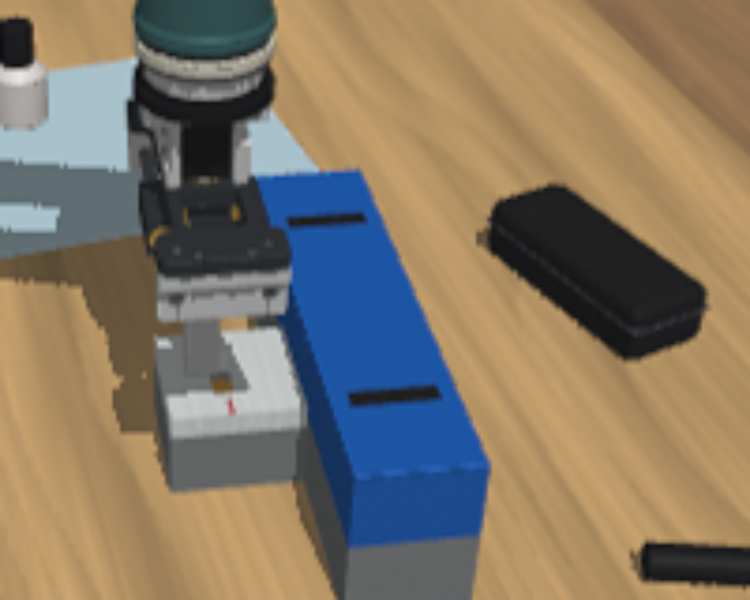

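The lid is shut, with the fingertip resting on the tongue at z≈56 mm. On to the stud.

Request:
step_arm([
  [[0,0,1.5,0,0,0,0],[0,0,0,0,0,0,0],[0,0,-40,0,0,0,40],[0,0,-60,0,0,0,60],[4.7,52.6,-30,0,0,0,60],[4.7,52.6,-20,0,0,0,60],[4.7,52.6,0,0,0,0,60],[4.7,52.6,0,0,0,0,60],[4.7,52.6,0,0,0,0,60],[4.7,52.6,0,0,0,0,60],[0,0,0,0,0,0,60],[0,0,0,0,0,0,60]],
])

```text
time: 44.58
tool_pos: [0.4706, -0.395, 0.4019]
ee_rot: [-3.139, 0.002, -0.117]
wrist_force: [0.5, 0.4, -0.4]
width: 0.0597
finger_force: 0.0
```

Run:
```python
from h import *
o=robot.get_obs(); p=eyes.snapshot('wrist')
for q,z in [('stud_wing',.059),('stud_bar',.014),('holder',0)]:
  for d in models.tip_of(p,q)[:1]: print(q,d['xy'],d['confidence'],at_z(p,d['xy'],z,o))
h=cv2.cvtColor(p['color'],cv2.COLOR_RGB2HSV); m=cv2.inRange(h,(5,150,60),(18,255,255)); m[300:]=0
k,l,s,c=cv2.connectedComponentsWithStats(m)
for i in range(1,k):
    if s[i,4]>200:
        print(s[i],c[i],at_z(p,c[i],.07,o)); print(cv2.minAreaRect(np.argwhere(l==i)[:,::-1].astype(np.float32)))
cv2.imwrite('pics/w10.png',cv2.resize(p['color'][60:300,100:420,::-1],(800,600),interpolation=cv2.INTER_CUBIC))
```

```text
stud_wing [258.5, 184.7] 0.94 [ 0.4674 -0.3949  0.059 ]
stud_bar [258.6, 177.1] 0.85 [ 0.4669 -0.395   0.014 ]
[248 163  17  47 568] [256.257  186.0986] [ 0.4686 -0.3926  0.07  ]
((256.62469482421875, 185.961181640625), (13.239690780639648, 45.34422302246094), 5.906141757965088)
```

View pics/w10.png

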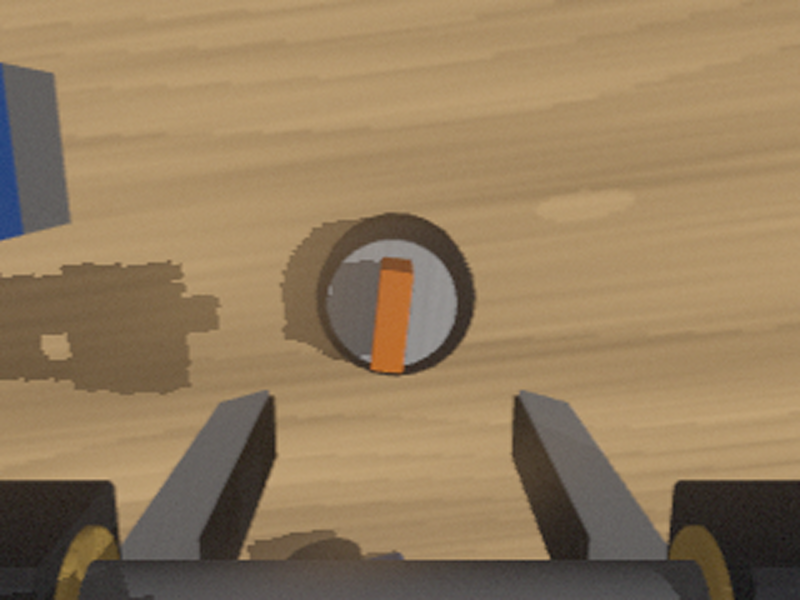

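Wing top face in the crop: corners (372,372), (404,373), (412,270), (382,270), nearly along tool x and leaning about 5°.

Run:
```python
from h import *
o=robot.get_obs(); p=eyes.snapshot('wrist')
q=[at_z(p,(100+u*.4,60+v*.4),.077,o) for u,v in [(372,372),(404,373),(412,270),(382,270)]]
print(np.mean(q,0)); a=(q[3]+q[2]-q[0]-q[1])/2; b=(q[0]+q[3]-q[1]-q[2])/2
print(np.linalg.norm(a),np.linalg.norm(b),'yaw',np.arctan2(a[1],a[0]))
go(.4680,-.3943,.062,np.arctan2(a[1],a[0]))
```

```text
[ 0.4677 -0.3929  0.077 ]
0.04432785693737321 0.013004027090640528 yaw -0.19986643981998883
turn wz 0.084 shift [ -2.7   0.8 161.7] rows>=3 tilt fix [ 0.0003 -0.0005  0.    ]
```

Request:
step_arm([
  [[0,0,0,0,0,0.084,40],[-2.9,0.6,50,0,0,0,40],[0,0,55,0,0,0,40],[0,0,40,0,0,0,40],[0,0,12,0,0,0,40],[0,0,4,0,0,0,40],[0,0,0,0,0,0,40],[0,0,0,0,0,0,40],[0,0,0,0,0,0,5],[0,0,0,0,0,0,5],[0,0,0,0,0,0,5],[0,0,0,0,0,0,5],[0,0,0,0,0,0,5]],
])

```text
time: 46.45
tool_pos: [0.4676, -0.3953, 0.2425]
ee_rot: [-3.142, -0.0, -0.201]
wrist_force: [-0.2, 1.1, 2.1]
width: 0.0137
finger_force: 30.0
```

Request:
step_arm([
  [[0,0,-30,0,0,0,5],[0,0,-60,0,0,0,5],[0,0,-60,0,0,0,5],[0,0,-7,0,0,-0.184,5],[0,0,0,0,0,-0.184,5],[0,0,0,0,0,-0.184,5],[0,0,0,0,0,-0.184,5],[0,0,0,0,0,-0.184,5],[0,0,0,0,0,-0.184,5],[0,0,0,0,0,-0.184,5],[0,0,0,0,0,-0.184,5],[0,0,0,0,0,-0.184,5],[47,-2.3,0,0,0,0,5],[47,-2.3,0,0,0,0,5],[47,-2.3,0,0,0,0,5],[47,-2.3,0,0,0,0,5],[47,-2.3,0,0,0,0,5],[0,0,0,0,0,0,5],[0,0,0,0,0,0,5],[0,0,0,0,0,0,5]],
])

```text
time: 48.95
tool_pos: [0.4833, -0.1617, 0.399]
ee_rot: [-3.141, 0.0, 1.453]
wrist_force: [-0.7, -0.4, -0.6]
width: 0.0137
finger_force: 30.0
```

Run:
```python
from h import *
o=robot.get_obs(); p=eyes.snapshot('wrist'); print(o['ee_rot'],o['joint_positions'])
for d in models.tip_of(p,'slot')[:1]: print(d['xy'],d['confidence'],at_z(p,d['xy'],.05,o))
u=proj(p,[.4928,-.0806,.056],o).round().astype(int); print('expect',u, proj(p,[.4928,-.0806,.05],o))
a=p['color'][:,:,::-1]; x0,y0=max(u[0]-70,0),max(u[1]-50,0); print(x0,y0)
cv2.imwrite('pics/w11.png',np.hstack([cv2.resize(a,(400,300)),cv2.resize(a[y0:y0+105,x0:x0+140],(400,300),interpolation=cv2.INTER_CUBIC)]))
```

```text
[-3.1412  0.0004  1.4532] [-0.434  -0.0017  1.4742 -0.0005  1.6694 -0.3164]
[255.2, 107.9] 0.89 [ 0.4907 -0.0828  0.05  ]
expect [257 105] [256.9607 105.5359]
187 55
```

View pics/w11.png

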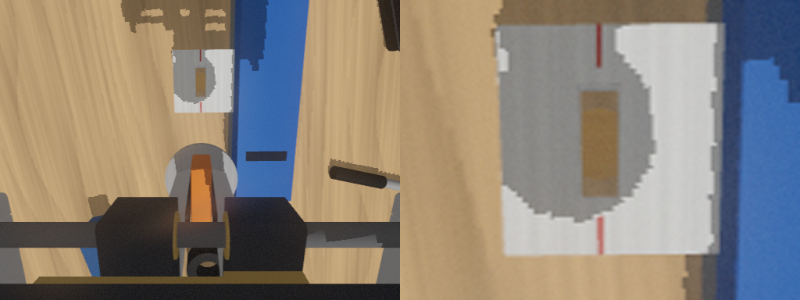

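The slot centre is at (257,105), exactly where the model predicts it. Hover right over it.

Run:
```python
from h import *
go(.4928,-.0806,.14,1.454)
```

```text
turn wz -0.001 shift [81.6  0.  79. ] rows>=2 tilt fix [-0.0004  0.0002 -0.    ]
```

Request:
step_arm([
  [[27.2,0,0,0,0,0,5],[27.2,0,0,0,0,0,5],[27.2,0,39,0,0,0,5],[0,0,40,0,0,0,5],[0,0,0,0,0,0,5],[0,0,0,0,0,0,5],[0,0,0,0,0,0,5]],
])

```text
time: 49.92
tool_pos: [0.4934, -0.0802, 0.3227]
ee_rot: [3.137, 0.001, 1.454]
wrist_force: [-0.9, 0.4, -0.6]
width: 0.0139
finger_force: 30.0
```

Run:
```python
from h import *
go(.4928,-.0806,.0835,1.454)
D=eyes.snapshot('side'); S=eyes.snapshot('scene')
a=proj(S,[.4928,-.0806,.08]).astype(int); b=proj(D,[.4928,-.0806,.08]).astype(int)
f=lambda i,c:cv2.resize(i[c[1]-35:c[1]+40,c[0]-50:c[0]+50,::-1],(400,300),interpolation=cv2.INTER_CUBIC)
cv2.imwrite('pics/c12.png',np.hstack([f(S['color'],a),f(D['color'],b)]))
```

```text
turn wz -0.000 shift [-0.4 -0.5 59.2] rows>=1 tilt fix [0.0042 0.0008 0.    ]
```

View pics/c12.png

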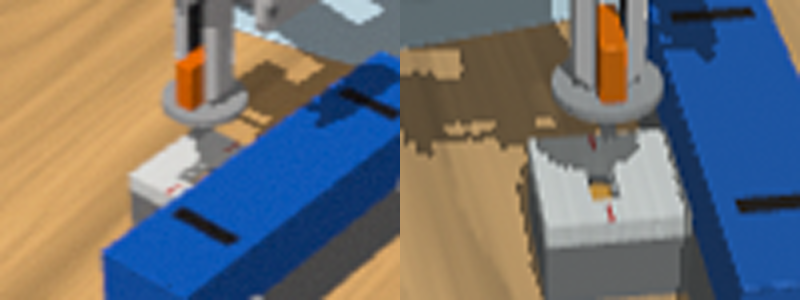

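The stud hangs level above the slot. I'll lower it gently.

Request:
step_arm([
  [[-0.4,-0.5,20,0,0,0,5],[0,0,10,0,0,0,5],[0,0,5,0,0,0,5],[0,0,4,0,0,0,5],[0,0,0,0,0,0,5],[0,0,0,0,0,0,5]],
])

```text
time: 50.78
tool_pos: [0.4924, -0.0799, 0.2817]
ee_rot: [3.141, 0.0, 1.455]
wrist_force: [0.5, 0.0, 0.1]
width: 0.0139
finger_force: 30.0
```

Request:
step_arm([
  [[0,0,4,0,0,0,5],[0,0,4,0,0,0,5],[0,0,3,0,0,0,5],[0,0,2,0,0,0,5],[0,0,0,0,0,0,5],[0,0,0,0,0,0,5]],
])

```text
time: 51.52
tool_pos: [0.4923, -0.0799, 0.2687]
ee_rot: [3.141, 0.0, 1.455]
wrist_force: [-1.0, 0.3, 3.0]
width: 0.0137
finger_force: 30.0
```

Request:
step_arm([
  [[0,0,3,0,0,0,5],[0,0,2,0,0,0,5],[0,0,1,0,0,0,5],[0,0,0.5,0,0,0,5],[0,0,0,0,0,0,5],[0,0,0,0,0,0,5]],
])

```text
time: 52.28
tool_pos: [0.4923, -0.0799, 0.2634]
ee_rot: [3.141, 0.0, 1.455]
wrist_force: [-4.1, 0.2, 12.5]
width: 0.0139
finger_force: 30.0
```

Fully in: 12.5 N is above the spring's 7 N, and the height matches. Quarter turn now.

Request:
step_arm([
  [[0,0,0,0,0,0.131,5],[0,0,0,0,0,0.131,5],[0,0,0,0,0,0.131,5],[0,0,0,0,0,0.131,5],[0,0,0,0,0,0.131,5],[0,0,0,0,0,0.131,5],[0,0,0,0,0,0.131,5],[0,0,0,0,0,0.131,5],[0,0,0,0,0,0.131,5],[0,0,0,0,0,0.131,5],[0,0,0,0,0,0.131,5],[0,0,0,0,0,0.131,5],[0,0,0,0,0,0,5],[0,0,0,0,0,0,5],[0,0,0,0,0,0,5]],
])

```text
time: 54.15
tool_pos: [0.4929, -0.0805, 0.2635]
ee_rot: [3.14, -0.004, -0.118]
wrist_force: [-0.4, -1.6, 8.4]
width: 0.0142
finger_force: 30.0
```

Request:
step_arm([
  [[0,0,-1,0,0,0,5],[0,0,-1,0,0,0,5],[0,0,0,0,0,0,5],[0,0,0,0,0,0,5]],
])

```text
time: 54.65
tool_pos: [0.4928, -0.0805, 0.2647]
ee_rot: [3.14, -0.004, -0.117]
wrist_force: [0.0, -1.1, 5.4]
width: 0.0141
finger_force: 30.0
```

Request:
step_arm([
  [[0,0,0,0,0,0,40],[0,0,0,0,0,0,40],[0,0,0,0,0,0,40],[0,0,-20,0,0,0,40],[0,0,-50,0,0,0,40],[0,0,-50,0,0,0,40],[-50,0,-10,0,0,0,40],[-20,0,0,0,0,0,40],[0,0,0,0,0,0,40],[0,0,0,0,0,0,40]],
])

```text
time: 55.9
tool_pos: [0.423, -0.0717, 0.3928]
ee_rot: [-3.141, 0.001, -0.117]
wrist_force: [-0.1, 0.1, -0.3]
width: 0.0396
finger_force: 0.0
```

Run:
```python
from h import *
o=robot.get_obs(); p=eyes.snapshot('wrist');D=eyes.snapshot('side');S=eyes.snapshot('scene')
a=[d['xy'] for d in models.tip_of(S,'stud_wing')[:1]];b=[d['xy'] for d in models.tip_of(D,'stud_wing')[:1]]
w=[d['xy'] for d in models.tip_of(p,'stud_wing')[:1]]
print(a,b,w)
for z in (.0825,.09):
    X=[.4928,-.0806,z]; print('expect',z,proj(S,X),proj(D,X),proj(p,X,o))
cv2.imwrite('pics/c13.png',np.hstack([cv2.resize(D['color'][110:290,170:410],(400,300)),cv2.resize(p['color'],(400,300))])[:,:,::-1])
```

```text
[[239.5, 206.7]] [[356.6, 196.0]] [[257.4, 116.2]]
expect 0.0825 [238.3761 195.3732] [259.7426 209.1291] [258.5219 115.8801]
expect 0.09 [238.3455 193.2519] [259.8015 206.3667] [258.5521 115.8702]
```

View pics/c13.png

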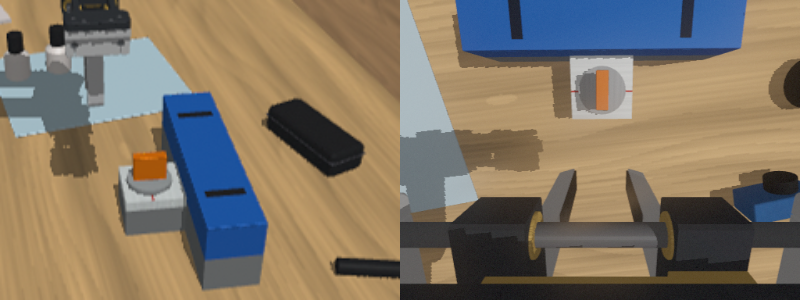

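Lid shut, stud seated with its wing turned along case x, and both empties standing on the mat. One numeric check of the stud's height before handing in.

Run:
```python
from h import *
x=np.array([.993,-.1177,0]);y=np.array([.1177,.993,0])
for n in('side','scene'):
    p=eyes.snapshot(n); h=cv2.cvtColor(p['color'],cv2.COLOR_RGB2HSV); m=cv2.inRange(h,(5,170,90),(15,255,255))
    c=proj(p,[.4928,-.0806,.0825]).astype(int); q=np.zeros_like(m); q[c[1]-25:c[1]+25,c[0]-25:c[0]+25]=m[c[1]-25:c[1]+25,c[0]-25:c[0]+25]
    v=np.argwhere(q); print(n,'seen rows',v[:,0].min(),v[:,0].max(),'cols',v[:,1].min(),v[:,1].max())
    for mz in(.080,.0825,.090):
        P=np.array([proj(p,np.array([.4928,-.0806,mz+c3])+a*x+b*y) for a in(-.022,.022) for b in(-.007,.007) for c3 in(-.018,.018)])
        print(mz,P.min(0).round(1),P.max(0).round(1))
```

```text
side seen rows 201 217 cols 250 269
0.08 [249.4 200.9] [270.3 219.2]
0.0825 [249.4 199.9] [270.4 218.3]
0.09 [249.4 197.1] [270.5 215.6]
scene seen rows 187 202 cols 232 246
0.08 [230.9 186.9] [245.9 205.3]
0.0825 [230.8 186.2] [245.9 204.6]
0.09 [230.8 184.1] [245.9 202.5]
```

The rows fit the locked height (0.0825), not the sprung-up one (0.090). Handing in.

```bash
python3 -c "
from bench import robot
print(robot.close_job())"
```

```text
the job is handed in; nothing more can be done
None
```

The job is handed in: both empties stand on the mat, all four ambers (red, green, yellow, blue) are upright in their own cells, the lid is shut, and the stud is in and turned, sitting at its locked height; the hand-in gave no verdict.

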